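Push the loose base out of a tartlet tin over a jar

TASK

Take the tartlet tin (ring with its loose base in it) off the sloping drying rack and bring it level over the squat red-lidded jar; lower it so that the jar gently pushes the base up and out of the ring, and hold the ring until you feel it come to rest, without forcing it, on the wooden collar round the jar's foot (the collar's height is different every time). Let go of the ring, take the base off the jar lid from above and lay it flat on the round cork trivet, leaving the ring lying flat on the collar. Leave the other things on the table where they are.

Things in the scene. Friction and masses are not known exactly. Their poses are not given: they have to be found in the camera images.
- ring: Steel fluted ring of the tin, loose, about 90 g: outer diameter 68 mm, 24 mm high, wall 4 mm; at the bottom an inward ledge 4 mm thick with an opening 50 mm across. Origin: centre of its underside; z: its axis, out of the open top. It starts on the rack, tilted 25 degrees, top leaning away from the robot, low edge against the lip, the base inside. Grip it across its outside; slats lie right under it.
- base: Loose brass-coloured base of the tin, a disc 56 mm across and 6 mm thick, about 90 g. Origin: centre of its underside; z: its axis, upwards. It starts on the ring's ledge (4 mm above the ring's underside) with 2 mm play all round, too deep and tight in the ring to be gripped there; lifted with the ring, it stays in by its weight only.
- rack: White slatted drying rack, fixed, about 110 mm square. It slopes at 25 degrees, low at its own -x side (facing roughly away from the robot), rising to 64 mm at its +x side; its y axis is level, across the slope. Origin: on the table, vertically under the centre of the tin's underside (36 mm up). The low edge's lip stands 8 mm proud of the slats; the tin's two level sides are free.
- jar: Squat amber jar with a red lid, fixed, upright, 46 mm across, 50 mm high, flat on top. Origin: centre of its underside, on the table. It passes through the ring's ledge with 2 mm play all round; if the ledge meets the lid, the ring stops 50 mm up. Round its foot a stiff flat wooden collar, 84 mm across, its top anywhere from 4 to 16 mm above the table: feel for it. The base overhangs the lid by 5 mm.
- trivet: Round cork trivet, fixed, 130 mm across, 8 mm thick. Origin: centre of its underside on the table.
- spice: Small spice pot, 36 mm across, 62 mm high, loose: leave alone. Origin: centre of its underside.
- eggcup: Blue egg cup, 42 mm across, 50 mm high, loose: leave alone. Origin: centre of its underside.
- mug: White mug, 80 mm across, 90 mm high, loose: leave alone. Origin: centre of its underside.
- bigring: Plain steel ring, 100 mm across, 25 mm high, loose: leave alone. Origin: centre of its underside.
- jam: Jam jar, 64 mm across, 85 mm high, loose: leave alone. Origin: centre of its underside.
Not all that is in view belongs to the job. There is more than one size of the base; the job needs the largest.

How it is judged:
By the outcome, as a careful person would: the job done as asked, in the order asked, and still so for the second after the job is handed in, with the robot touching nothing.
It also fails if it takes over 58 s, if anything falls off the work surface, if the arm or the gripper's body presses on something with over 40 N, if the wrist force passes 120 N, or if a joint passes its speed limit or range.

ROBOT

A 7-joint arm with a two-finger parallel gripper is mounted at the origin on the work surface. World frame = base frame: x ahead of the robot, y to its left, z up, the work surface at z = 0. Lengths are in m, angles in rad, forces in N, time in s.
With the tool pointing down it reaches from about 0.4 to 0.875 m from the base axis. Payload 6.5 kg.
Tool frame: the origin (TCP) lies between the finger pads; the fingertips stand 22 mm ahead of it and the grasp point (between the pads) lies 3 mm ahead of it (arm.finger_overhang is the distance from the TCP to the fingertips, in m); z points along the fingers, y is the line along which they close (so a half turn about z gives the same grasp; the last joint's range is limited). The gripper opens to 88 mm and grips with 3 to 60 N. Pads are 18 mm wide; open, the fingers measure 123 mm over their backs; the gripper's body (75 mm by 187 mm) begins 45 mm behind the grasp point.
Start: joints at [1.164, 0.536, -0.004, 1.538, 0.003, 1.067, -0.071], TCP at [0.217, -0.613, 0.261] pointing down, gripper open.
Joint ranges: [-2.7, 2.7], [-0.37, 2.16], [-1.27, 1.26], [0.24, 2.4], [-1.31, 4.45], [0.19, 1.91], [-2.76, 2.76]. Speed limits (rad/s): [2.39, 2.39, 3.14, 3.14, 3.14, 3.14, 3.14].

INTERFACE

Orientations are given as a unit quaternion [x, y, z, w].
In Python, from rig import arm gives the robot as it stands.
- The arm moves only by the tool play_rows, never from a script. Its argument "commands" is a list of rows, each a list of 7 numbers: the shift along the tool's x, y, z in units of 0.3 m (1.0 is 0.3 m), then the turn, a rotation vector about the tool's x, y, z in units of 1.5 rad (1.0 is 1.5 rad), then the gripper's target within -1 to 1 (fully open at 1, half-way at 0, shut at -1). In form: [[tx, ty, tz, wx, wy, wz, gripper], ...]. A call has 1 to 20 rows; each row is the pose to reach, as a shift and turn from the pose commanded when the call began, along the tool's axes at that moment; what a row does not reach only later rows make up. A row lasts 1/12 s, in which the tool goes at most 41.7 mm and 7.16 degrees, less where a joint would pass 70% of its speed; a pose out of reach is approached as far as the arm can. A call with a number of a shift or a turn outside -1 to 1 is refused whole. A call with a gripper value outside its range is refused whole. The fingers move at their own pace and stop on an object; "force" is the grip in N (left out, the last holds). Time passes only in rows, so rows that repeat a pose let the fingers close. It gives the time, the measured TCP pose, the force, the opening and the grip force at its end, in the units of the state.
- arm.get_obs(): the state, without advancing time (a new reading comes with each control period).
- arm.snapshot(name): name is "scene" or "top"; returns a dict with "pixels" (480x640x3 uint8, blue, green, red), "mtx" (3x3 intrinsics, pixels), "world_from_camera" (4x4, takes a point from camera to world coordinates). Camera axes: x right, y down, z forward; pixel columns grow to the right and rows downward; lengths in m; the calibration is good to about 2 mm. A picture is of the moment at which its call begins. There is no depth.
- arm.finish_job(): hands the job in; it is judged then, once.
The state is a dict: "clock": time; "joints": joint angles; "joint_velocities": joint speeds; "effort": joint torques, N m; "tool_pos": TCP position; "ee_rot": TCP orientation; "force": force on the tool from outside, world axes, zero at the start; "wrist_torque": the same for the moment, N m; "opening": finger opening in m; "finger_force": force on a finger pad.
Only numpy, scipy, OpenCV 4.12 (cv2) and the standard library are available. Lean on these libraries where they do the work, as an engineer would, in place of code of your own. Each camera call takes 0.05 s, during which the arm holds its last target. There are 200 camera calls.

## Working session

There is one attempt and no reset: what is moved stays moved. The work goes in short steps, Python scripts to look and compute and a tool call to move; the robot and the scene stay as the last step left them, time stands still between calls to the robot, and variables do not carry over. Pictures are saved under pics/ and viewed, at most 13 in all, crops included, and the job is handed in when it is done.

Besides the shell and the picture viewer there is one more tool, called after "Emit:" by a JSON object that holds its "op" and its "data". play_rows: Moves the arm, as the interface text tells. Shifts and turns lie within -1 to 1; 1 stands for 0.3 m of shift or 1.5 rad of turn. Its arguments: {"type":"object","properties":{"commands":{"type":"array","items":{"type":"array","items":{"type":"number","minimum":-1,"maximum":1}}},"force":{"type":"number"}},"required":["commands"]}

```bash
mkdir -p pics; ls; cat > h.py <<'E'
import numpy as np, cv2
from rig import arm
from scipy.spatial.transform import Rotation as R
def ray(s,u,v):
    K=s["mtx"];T=np.array(s["world_from_camera"])
    d=T[:3,:3]@np.linalg.solve(np.array(K),[u,v,1]);return T[:3,3],d
def onz(s,u,v,z):
    o,d=ray(s,u,v);return o+d*(z-o[2])/d[2]
def proj(s,p):
    T=np.linalg.inv(np.array(s["world_from_camera"]));c=T[:3,:3]@np.array(p)+T[:3,3];q=np.array(s["mtx"])@c;return q[:2]/q[2]
def shift(target):
    o=arm.get_obs();r=R.from_quat(o["ee_rot"]);return r.inv().apply(np.array(target)-o["tool_pos"])/0.3
def turn(Rt):
    r=R.from_quat(arm.get_obs()["ee_rot"]);return (r.inv()*Rt).as_rotvec()/1.5
E
python3 - <<'E'
from h import *
for n in("scene","top"):
    s=arm.snapshot(n);cv2.imwrite(f"pics/{n}0.png",s["pixels"]);print(n,np.round(s["mtx"],1).tolist(),np.round(s["world_from_camera"],3).tolist())
o=arm.get_obs();print(o["clock"],np.round(R.from_quat(o["ee_rot"]).as_matrix(),3).tolist(),o["force"],o["opening"])
E
```

```text
pics
scene [[540.7, 0.0, 316.3], [0.0, 540.7, 247.8], [0.0, 0.0, 1.0]] [[-0.629, 0.528, -0.571, 1.155], [0.777, 0.444, -0.445, 0.408], [0.019, -0.724, -0.689, 0.693], [0.0, 0.0, 0.0, 1.0]]
top [[523.8, 0.0, 314.6], [0.0, 523.8, 235.3], [0.0, 0.0, 1.0]] [[0.007, -0.998, 0.06, 0.592], [-1.0, -0.008, -0.008, -0.002], [0.008, -0.06, -0.998, 0.939], [0.0, 0.0, 0.0, 1.0]]
0.1 [[0.942, 0.334, -0.001], [0.334, -0.942, 0.001], [-0.0, -0.002, -1.0]] [-0.08423826  0.28390505  0.24003436] 0.08793748462504404
```

View pics/scene0.png

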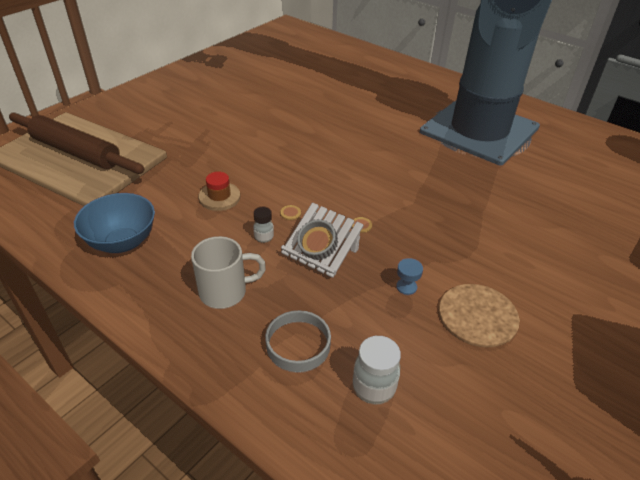

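View pics/top0.png

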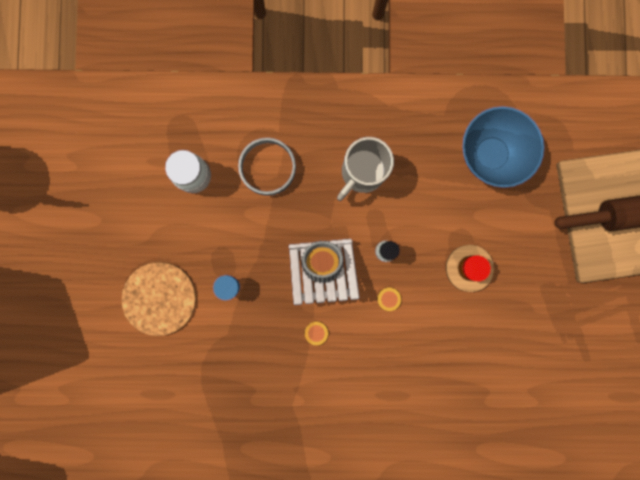

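Candidates for the tin with the base, in the top view:
- Tin on rack: (323,262), the fluted ring with a brass disc inside.
- Plain big ring: (267,167).
- Small loose discs: (389,299) and (316,333), both decoys.

I choose the tin on the rack. The jar is at (477,268) and the trivet at (158,299). I'll check the choice in a close crop.

```bash
python3 - <<'E'
from h import *
a=cv2.imread("pics/scene0.png");b=cv2.imread("pics/top0.png")
A=cv2.resize(a[195:285,275:375],(400,360),interpolation=cv2.INTER_CUBIC);B=cv2.resize(b[230:320,275:375],(400,360),interpolation=cv2.INTER_CUBIC)
C=cv2.resize(a[160:220,185:285],(400,240),interpolation=cv2.INTER_CUBIC);D=cv2.resize(b[235:295,440:540],(400,240),interpolation=cv2.INTER_CUBIC)
cv2.imwrite("pics/crop1.png",np.vstack([np.hstack([A,B]),np.hstack([C,D])]))
S={n:arm.snapshot(n) for n in("scene","top")}
def cen(img,lo,hi,box):
    h=cv2.cvtColor(img,cv2.COLOR_BGR2HSV);m=cv2.inRange(h,lo,hi);k=np.zeros_like(m);k[box[1]:box[3],box[0]:box[2]]=255;m&=k
    c=max(cv2.findContours(m,0,1)[0],key=cv2.contourArea);return m,c,cv2.fitEllipse(cv2.convexHull(c))
for n,bx,tb,rb in(("scene",(195,165,240,215),(430,275,530,355),(270,195,370,285)),("top",(450,245,500,290),(110,250,205,345),(280,230,370,315))):
    im=S[n]["pixels"];s=S[n]
    m,c,e=cen(im,(0,215,130),(6,255,255),bx);print(n,"lid",np.round(e[0],1),np.round(e[1],1),onz(s,*e[0],.05).round(4))
    m,c,e=cen(im,(8,60,120),(25,190,255),tb);print(n,"triv",np.round(e[0],1),np.round(e[1],1),onz(s,*e[0],.008).round(4))
    m,c,e=cen(im,(0,0,150),(179,60,255),rb);r=cv2.minAreaRect(c);print(n,"rack",r)
    P=cv2.boxPoints(r);print([onz(s,*p,.04).round(3).tolist() for p in P])
E
```

```text
Traceback (most recent call last):
ValueError: max() iterable argument is empty
```

View pics/crop1.png

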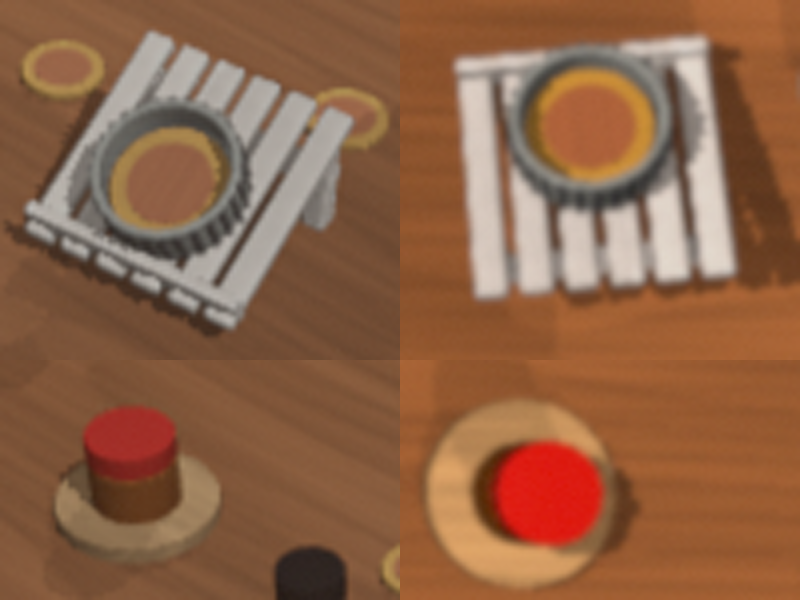

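The crop confirms the choice: a fluted ring with the brass base inside, with its rim centre near top (322,259) and scene (317,236). The red lid is at top (477,268). Next I fix the colour thresholds and compute positions.

```bash
python3 - <<'E'
from h import *
S={n:arm.snapshot(n) for n in("scene","top")}
def cen(img,lo,hi,box,extra=None):
    h=cv2.cvtColor(img,cv2.COLOR_BGR2HSV);m=cv2.inRange(h,lo,hi)
    if extra: m|=cv2.inRange(h,*extra)
    k=np.zeros_like(m);k[box[1]:box[3],box[0]:box[2]]=255;m&=k
    c=max(cv2.findContours(m,0,1)[0],key=cv2.contourArea);return m,c,cv2.fitEllipse(cv2.convexHull(c))
f=lambda e:(np.round(e[0],1).tolist(),np.round(e[1],1).tolist())
for n,bx,tb,rb in(("scene",(195,165,240,215),(430,275,530,355),(270,195,370,285)),("top",(450,245,500,290),(110,250,205,345),(280,230,370,315))):
    im=S[n]["pixels"];s=S[n]
    try:
        m,c,e=cen(im,(0,205,90),(4,255,255),bx,((170,170,90),(179,255,255)));print(n,"lid",f(e),onz(s,*e[0],.05).round(4))
        m,c,e=cen(im,(10,60,130),(25,185,255),tb);print(n,"triv",f(e),onz(s,*e[0],.008).round(4))
    except Exception as ex: print(ex)
    m,c,e=cen(im,(0,0,175),(179,60,255),rb)
    m,c,e=cen(im,(0,0,50),(179,95,145),rb);print(n,"ring",f(e),onz(s,*e[0],.0578).round(4),cv2.boundingRect(c))
    h=cv2.cvtColor(im,cv2.COLOR_BGR2HSV)
    for p in((215,185),(480,315)) if n=="scene" else ((477,268),(158,299)): print(p,h[p[1],p[0]])
s=S["top"]
# slat ends: (crop px) low edge and high edge corners
P=[(458,62),(708,38),(475,297),(735,275)];Z=[.018,.018,.064,.064]
Q=[onz(s,(u-400)/4+275,v/4+230,z) for (u,v),z in zip(P,Z)]
print(np.round(Q,4).tolist(),[np.degrees(np.arctan2(*(Q[i]-Q[i+1])[[1,0]])) for i in(0,2)])
print("rim hand",onz(s,322.4,259,.0578),onz(S["scene"],317.5,236,.0578))
for n,p in(("spice",(388,251)),("mug",(368,163))): print(n,onz(s,*p,.07))
E
```

```text
max() iterable argument is empty
scene ring ([321.8, 236.5], [57.7, 59.8]) [ 0.6001 -0.0129  0.0578] (292, 205, 61, 62)
(215, 185) [  2 193 139]
(480, 315) [ 15 114 165]
top lid ([476.2, 268.0], [25.0, 27.5]) [ 0.5921 -0.284   0.05  ]
OpenCV(4.12.0) /io/opencv/modules/imgproc/src/shapedescr.cpp:361: error: (-201:Incorrect size of input array) There should be at least 5 points to fit the ellipse in function 'fitEllipseNoDirect'

top ring ([329.0, 271.6], [52.5, 74.0]) [ 0.5842 -0.0337  0.0578] (297, 241, 60, 59)
(477, 268) [  2 235 222]
(158, 299) [ 14 148 220]
[[0.6292, 0.0346, 0.018], [0.6406, -0.0754, 0.018], [0.5298, 0.0247, 0.064], [0.5396, -0.0832, 0.064]] [np.float64(95.92570442291225), np.float64(95.19241467923601)]
rim hand [ 0.60532288 -0.02251419  0.0578    ] [ 0.60387968 -0.01957439  0.0578    ]
spice [ 0.61922447 -0.13114557  0.07      ]
mug [ 0.76661291 -0.09771944  0.07      ]
```

```bash
cat >> h.py <<'E'
def cen(img,lo,hi,box):
    m=cv2.inRange(cv2.cvtColor(img,cv2.COLOR_BGR2HSV),lo,hi);k=np.zeros_like(m);k[box[1]:box[3],box[0]:box[2]]=255
    m=cv2.morphologyEx(m&k,cv2.MORPH_CLOSE,np.ones((3,3)))
    c=max(cv2.findContours(m,0,1)[0],key=cv2.contourArea);return c,cv2.fitEllipse(cv2.convexHull(c))
E
python3 - <<'E'
from h import *
for n,bx,tb,v in(("scene",(195,165,240,190),(430,275,530,355),100),("top",(450,245,500,290),(110,250,205,345),150)):
    s=arm.snapshot(n);im=s["pixels"]
    c,e=cen(im,(0,170,100),(4,255,255),bx);print(n,"lid",np.round(e[0]+e[1],1),cv2.boundingRect(c),onz(s,*e[0],.05).round(4))
    c,e=cen(im,(9,40,v),(25,175,255),tb);print(n,"triv",np.round(e[0]+e[1],1),cv2.boundingRect(c),onz(s,*e[0],.008).round(4))
n=np.array([.4206,.0405,.9063]);y=np.array([.0958,-.9954,0]);y/=np.linalg.norm(y)
z=-n;x=np.cross(y,z);Rt=R.from_matrix(np.c_[x,y,z]);y2=np.cross(z,np.cross(y,z))
u=np.array([.595,-.0225,.036])
for d in(.12,.026): print("tcp",d,(u+d*n).round(4),shift(u+d*n).round(4))
print(turn(Rt).round(4), arm.get_obs()["joints"])
E
```

```text
scene lid [217.1 180.3  18.1  23.1] (206, 172, 23, 18) [ 0.5978 -0.2792  0.05  ]Traceback (most recent call last):
  File "<stdin>", line 5, in <module>
  File "h.py", line 18, in cen
    c=max(cv2.findContours(m,0,1)[0],key=cv2.contourArea);return c,cv2.fitEllipse(cv2.convexHull(c))
                                                                   ~~~~~~~~~~~~~~^^^^^^^^^^^^^^^^^^^
cv2.error: OpenCV(4.12.0) /io/opencv/modules/imgproc/src/shapedescr.cpp:361: error: (-201:Incorrect size of input array) There should be at least 5 points to fit the ellipse in function 'fitEllipseNoDirect'
```

```bash
python3 - <<'E'
from h import *
s=arm.snapshot("top")
c,e=cen(s["pixels"],(0,170,150),(4,255,255),(450,245,500,290));print("lid",np.round(e[0]+e[1],1),cv2.boundingRect(c),onz(s,*e[0],.05).round(4))
print("triv",onz(s,158.7,299,.008), "collar",onz(s,(517-400)/4+440,(493-360)/4+235,.01))
t=arm.snapshot("scene");print("lid top scene", onz(t,(130.5)/4+185,(436-360)/4+160,.05),"collar",onz(t,138/4+185,(500-360)/4+160,.01),"triv",onz(t,479,315,.008))
n=np.array([.4206,.0405,.9063]);y=np.array([.0958,-.9954,0]);y/=np.linalg.norm(y)
z=-n;x=np.cross(y,z);x/=np.linalg.norm(x);z=np.cross(x,y);Rt=R.from_matrix(np.c_[x,y,z])
u=np.array([.595,-.0225,.036])
for d in(.12,.026): print("tcp",d,(u+d*n).round(4),shift(u+d*n).round(4))
print(turn(Rt).round(4))
E
```

```text
lid [476.5 268.   24.9  26.8] (464, 256, 27, 25) [ 0.5921 -0.2846  0.05  ]
triv [0.53344813 0.26464964 0.008     ] collar [ 0.59155758 -0.28438004  0.01      ]
lid top scene [ 0.59417874 -0.28136187  0.05      ] collar [ 0.59452818 -0.2816753   0.01      ] triv [0.53966475 0.2698472  0.008     ]
tcp 0.12 [ 0.6455 -0.0176  0.1448] [ 2.0083 -1.3918  0.3864]
tcp 0.026 [ 0.6059 -0.0214  0.0596] [ 1.8798 -1.4238  0.6704]
[ 0.0355 -0.2893  0.1607]
```

Emit:
{"op": "play_rows", "data": {"commands": [[1,-0.7,0,0,0,0,1],[1,-0.7,0,0,0,0,1],[1,-0.7,0,0,0,0,1],[1,-0.7,0,0,0,0,1],[1,-0.7,0,0,0,0,1],[1,-0.7,0,0,0,0,1],[1,-0.7,0,0,0,0,1],[1,-0.7,0,0,0,0,1],[1,-0.7,0,0,0,0,1],[1,-0.7,0,0,0,0,1],[1,-0.7,0,0,0,0,1],[1,-0.7,0,0,0,0,1]]}}

```text
clock: 1.45
tool_pos: [0.4293, -0.3151, 0.2608]
ee_rot: [0.986, 0.169, -0.0, 0.0]
force: [-0.7, 0.1, -0.7]
opening: 0.0882
finger_force: 0.0
```

```bash
cat > tin.py <<'E'
from h import *
n=np.array([.4206,.0405,.9063]);y=np.array([.0958,-.9954,0]);y/=np.linalg.norm(y)
z=-n;x=np.cross(y,z);x/=np.linalg.norm(x);z=np.cross(x,y);Rt=R.from_matrix(np.c_[x,y,z])
u=np.array([.595,-.0225,.036])
def show():
    for d in(.12,.027): print("tcp",d,(u+d*n).round(4),shift(u+d*n).round(4))
    print(turn(Rt).round(4)); o=arm.get_obs();print(o["clock"],o["tool_pos"].round(4),o["joints"].round(3),o["force"].round(2))
E
python3 -c "
from tin import *;show()"
```

```text
tcp 0.12 [ 0.6455 -0.0176  0.1448] [ 1.0105 -0.6944  0.3857]
tcp 0.027 [ 0.6064 -0.0214  0.0605] [ 0.8836 -0.7263  0.6668]
[ 0.0359 -0.289   0.1603]
1.45 [ 0.4293 -0.3151  0.2608] [ 0.65   0.341 -0.127  1.844  0.053  0.959 -0.729] [-0.67  0.11 -0.66]
```

Emit:
{"op": "play_rows", "data": {"commands": [[1,-0.69,0.38,0.036,-0.289,0.16,1],[1,-0.69,0.38,0.036,-0.289,0.16,1],[1,-0.69,0.38,0.036,-0.289,0.16,1],[1,-0.69,0.38,0.036,-0.289,0.16,1],[1,-0.69,0.38,0.036,-0.289,0.16,1],[1,-0.69,0.38,0.036,-0.289,0.16,1],[1,-0.69,0.38,0.036,-0.289,0.16,1],[1,-0.69,0.38,0.036,-0.289,0.16,1],[1,-0.69,0.38,0.036,-0.289,0.16,1],[1,-0.69,0.38,0.036,-0.289,0.16,1],[1,-0.69,0.38,0.036,-0.289,0.16,1],[1,-0.69,0.38,0.036,-0.289,0.16,1],[1,-0.69,0.38,0.036,-0.289,0.16,1]]}}

```text
clock: 2.53
tool_pos: [0.643, -0.0226, 0.1471]
ee_rot: [0.975, 0.045, -0.216, 0.011]
force: [-0.5, -1.0, 1.1]
opening: 0.0882
finger_force: 0.0
```

```bash
python3 - <<'E'
from tin import *
show()
T=[]
for nm in("scene","top"):
    s=arm.snapshot(nm);p=proj(s,u+.026*n).astype(int);im=s["pixels"].copy()
    y0,x0=p[1]-60,p[0]-65
    im=cv2.resize(im[y0:y0+120,x0:x0+130],None,fx=3,fy=3,interpolation=cv2.INTER_CUBIC)
    # expected rim points
    for a in np.linspace(0,2*np.pi,16,endpoint=False):
        q=(proj(s,u+.024*n+.034*(np.cos(a)*x+np.sin(a)*y))-[x0,y0])*3;cv2.circle(im,(int(q[0]),int(q[1])),2,(0,255,0),-1)
    T.append(im)
cv2.imwrite("pics/c2.png",np.hstack(T))
E
```

```text
tcp 0.12 [ 0.6455 -0.0176  0.1448] [ 0.0121 -0.0156  0.0029]
tcp 0.027 [ 0.6064 -0.0214  0.0605] [ 0.0121 -0.0157  0.3129]
[ 0.0003 -0.0001 -0.002 ]
2.5333 [ 0.643  -0.0226  0.1471] [ 0.018  0.899 -0.115  1.235  0.1    1.449 -1.586] [-0.48 -1.01  1.09]
```

View pics/c2.png

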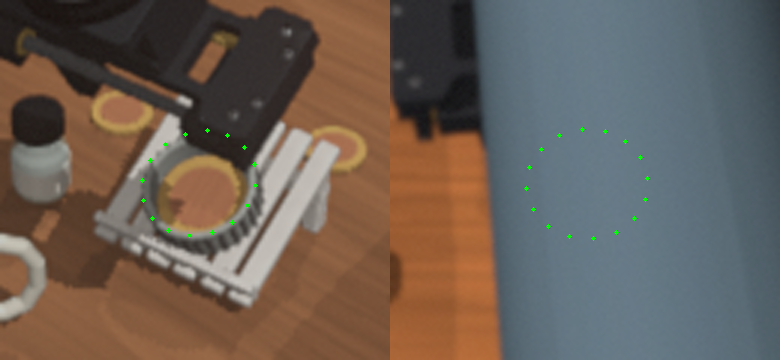

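The scene crop shows the predicted rim about 1–2 px left of the real one (crop centre about (203,190)). That's good enough for a centring grasp, so I go down along the rack normal.

Emit:
{"op": "play_rows", "data": {"commands": [[0.01,-0.02,0,0,0,0,1],[0.01,-0.02,0.1,0,0,0,1],[0.01,-0.02,0.2,0,0,0,1],[0.01,-0.02,0.27,0,0,0,1],[0.01,-0.02,0.295,0,0,0,1],[0.01,-0.02,0.309,0,0,0,1],[0.01,-0.02,0.309,0,0,0,1],[0.01,-0.02,0.309,0,0,0,1]]}}

```text
clock: 3.3
tool_pos: [0.6078, -0.0165, 0.0626]
ee_rot: [0.975, 0.047, -0.215, 0.01]
force: [-0.7, 0.1, 0.5]
opening: 0.0879
finger_force: 0.0
```

```bash
python3 - <<'E'
from tin import *
show()
s=arm.snapshot("scene");im=s["pixels"];cv2.imwrite("pics/c3.png",cv2.resize(im[180:300,260:390],None,fx=5,fy=5,interpolation=cv2.INTER_CUBIC))
E
```

```text
tcp 0.12 [ 0.6455 -0.0176  0.1448] [-0.002   0.0156 -0.3008]
tcp 0.027 [ 0.6064 -0.0214  0.0605] [-0.0029  0.0157  0.0092]
[-0.0003 -0.0019  0.0005]
3.3 [ 0.6078 -0.0165  0.0626] [ 0.016  0.947 -0.12   1.373  0.111  1.263 -1.607] [-0.69  0.11  0.46]
```

View pics/c3.png

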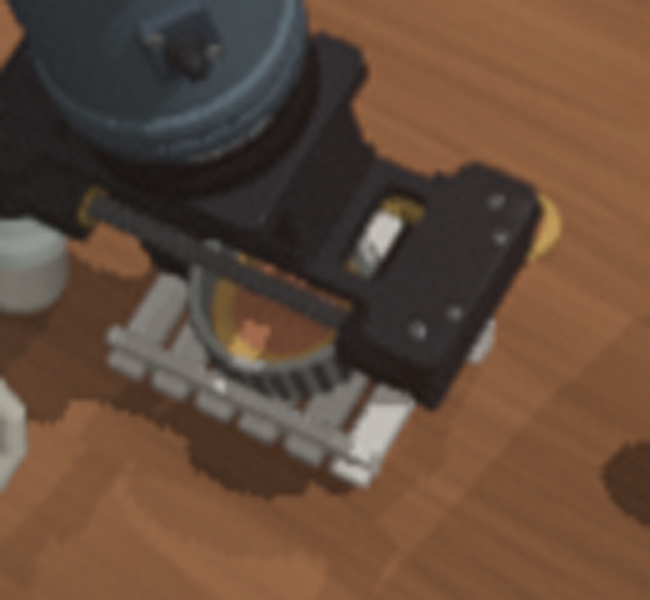

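The fingers straddle the tin, which sits around (270,320) in the crop, and nothing is touching. I centre the last few mm and close.

Emit:
{"op": "play_rows", "data": {"commands": [[0,0.014,0.009,0,0,0,1],[0,0.014,0.009,0,0,0,1],[0,0.014,0.009,0,0,0,-0.2],[0,0.014,0.009,0,0,0,-0.2],[0,0.014,0.009,0,0,0,-0.2],[0,0.014,0.009,0,0,0,-0.2],[0,0.014,0.009,0,0,0,-0.2],[0,0.014,0.009,0,0,0,-0.2]], "force": 20}}

```text
clock: 4.02
tool_pos: [0.606, -0.0208, 0.0591]
ee_rot: [0.975, 0.047, -0.216, 0.01]
force: [0.7, 0.0, 0.0]
opening: 0.0681
finger_force: 20.0
```

Emit:
{"op": "play_rows", "data": {"commands": [[0,0,-0.03,0,0,0,-0.2],[0,0,-0.1,0,0,0,-0.2],[0,0,-0.2,0,0,0,-0.2],[0,0,-0.3,0,0,0,-0.2],[0,0,-0.3,0,0,0,-0.2],[0,0,-0.3,0,0,0,-0.2],[0,0,-0.3,0,0,0,-0.2]]}}

```text
clock: 4.6
tool_pos: [0.6429, -0.0171, 0.1399]
ee_rot: [0.975, 0.047, -0.217, 0.01]
force: [-0.7, -0.0, -2.2]
opening: 0.0686
finger_force: 20.0
```

```bash
cat > lev.py <<'E'
from h import *
def go(tgt,yaw):
    # level: tool y = (sin yaw', ...) ; x=(cos,sin,0), y=(sin,-cos,0), z down
    c,s=np.cos(yaw),np.sin(yaw);Rt=R.from_matrix(np.array([[c,s,0],[s,-c,0],[0,0,-1]]))
    print("shift",shift(tgt).round(4),"turn",turn(Rt).round(4));o=arm.get_obs();print(o["clock"],o["tool_pos"].round(4),o["joints"].round(3),o["force"].round(2),o["opening"],o["finger_force"],R.from_quat(o["ee_rot"]).as_matrix()[:,0].round(4),R.from_quat(o["ee_rot"]).as_matrix()[:,2].round(4))
E
python3 - <<'E'
from lev import *
go([.60,-.16,.18],.096);go([.593,-.283,.15],.096)
E
```

```text
shift [-0.2275  0.4602 -0.0418] turn [-0.0005  0.2915  0.0008]
4.6 [ 0.6429 -0.0171  0.1399] [ 0.012  0.908 -0.118  1.237  0.099  1.44  -1.59 ] [-0.7  -0.04 -2.2 ] 0.06863386114664657 19.99934487976134 [ 0.9016  0.0882 -0.4235] [-0.4216 -0.0401 -0.9059]
shift [-0.2423  0.8662  0.075 ] turn [-0.0005  0.2915  0.0008]
4.6 [ 0.6429 -0.0171  0.1399] [ 0.012  0.908 -0.118  1.237  0.099  1.44  -1.59 ] [-0.7  -0.04 -2.2 ] 0.06863386114664657 19.99934487976134 [ 0.9016  0.0882 -0.4235] [-0.4216 -0.0401 -0.9059]
```

Emit:
{"op": "play_rows", "data": {"commands": [[-0.05,0.05,-0.04,0,0.06,0,-0.2],[-0.1,0.13,-0.06,0,0.12,0,-0.2],[-0.15,0.21,-0.05,0,0.18,0,-0.2],[-0.2,0.3,-0.045,0,0.24,0,-0.2],[-0.22,0.38,-0.04,0,0.29,0,-0.2],[-0.228,0.46,-0.04,0,0.2915,0,-0.2],[-0.23,0.55,-0.02,0,0.2915,0,-0.2],[-0.23,0.65,0.01,0,0.2915,0,-0.2],[-0.235,0.74,0.04,0,0.2915,0,-0.2],[-0.24,0.82,0.06,0,0.2915,0,-0.2],[-0.242,0.866,0.075,0,0.2915,0,-0.2],[-0.242,0.866,0.075,0,0.2915,0,-0.2],[-0.242,0.866,0.075,0,0.2915,0,-0.2],[-0.242,0.866,0.075,0,0.2915,0,-0.2]]}}

```text
clock: 5.77
tool_pos: [0.5941, -0.2804, 0.1503]
ee_rot: [0.999, 0.049, 0.001, -0.002]
force: [0.4, 0.6, -2.5]
opening: 0.0684
finger_force: 20.0
```

```bash
python3 - <<'E'
from lev import *
go([.593,-.283,.15],.096)
o=arm.get_obs();T=[]
p0=o["tool_pos"]-[0,0,.003]
for nm in("scene","top"):
    s=arm.snapshot(nm);p=proj(s,p0).astype(int);im=s["pixels"];cv2.imwrite(f"pics/raw_{nm}.png",im)
    y0,x0=max(p[1]-60,0),p[0]-65
    print(nm,x0,y0,proj(s,p0).round(1))
    T.append(cv2.resize(im[y0:y0+150,x0:x0+130],None,fx=3,fy=3,interpolation=cv2.INTER_CUBIC))
cv2.imwrite("pics/c4.png",np.hstack(T))
E
```

```text
shift [-0.0045  0.0082  0.001 ] turn [-0.002  -0.0009  0.002 ]
5.7667 [ 0.5941 -0.2804  0.1503] [ 0.462  0.676 -0.13   1.591  0.101  0.881 -1.175] [ 0.36  0.6  -2.51] 0.06836855265530106 19.99953414313495 [0.9951 0.0988 0.0013] [ 0.001   0.0031 -1.    ]
scene 147 76 [212.4 136.6]
top 429 206 [494.1 266.8]
```

View pics/c4.png

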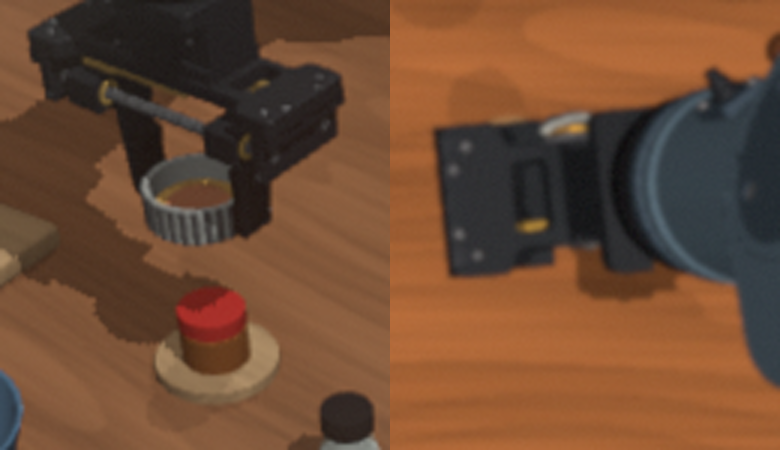

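The tin is held level above the jar: ring at crop (190,200), base inside, jar lid at (212,313). I take the ring's offset along tool x from its visible front and back edges in the top view, and compare ring and lid in the scene view.

```bash
python3 - <<'E'
from h import *
b=cv2.cvtColor(cv2.imread("pics/raw_top.png"),cv2.COLOR_BGR2HSV)
for c in(484,487,490): print(c,[tuple(int(v) for v in b[r,c,1:]) for r in range(240,252)])
for c in(490,493,495,497): print(c,[tuple(int(v) for v in b[r,c,1:]) for r in range(282,296)])
a=cv2.cvtColor(cv2.imread("pics/raw_scene.png"),cv2.COLOR_BGR2HSV)
for r in(140,144,148): print("row",r,[tuple(int(v) for v in a[r,c]) for c in range(190,200)])
for c in(205,210,215): print("col",c,[int(v) for v in a[150:164,c,1]])
s=arm.snapshot("scene");t=arm.snapshot("top")
for nm,k in(("scene",s),("top",t)): print(nm,"rim z ctr",proj(k,[.594,-.2804,.147]),"dx5",proj(k,[.599,-.2799,.147]),"bot",proj(k,[.594,-.2804,.123]))
im=s["pixels"];c,e=cen(im,(0,150,90),(4,255,255),(195,160,240,200));print(cv2.boundingRect(c),e)
E
```

```text
484 [(173, 153), (172, 151), (172, 151), (162, 140), (115, 115), (39, 111), (23, 135), (29, 147), (58, 140), (101, 129), (104, 105), (49, 84)]
487 [(173, 152), (172, 147), (162, 143), (118, 128), (46, 123), (22, 139), (26, 145), (64, 143), (128, 146), (138, 139), (89, 115), (31, 91)]
490 [(171, 157), (168, 147), (144, 136), (84, 125), (29, 131), (20, 138), (44, 138), (122, 163), (164, 197), (159, 185), (107, 133), (34, 90)]
490 [(10, 25), (18, 29), (0, 28), (8, 34), (12, 42), (38, 54), (101, 76), (149, 103), (173, 124), (174, 138), (175, 147), (174, 151), (174, 152), (173, 152)]
493 [(31, 25), (19, 27), (17, 30), (15, 35), (10, 49), (32, 63), (81, 76), (136, 90), (168, 97), (168, 100), (177, 101), (174, 104), (177, 104), (174, 104)]
495 [(10, 25), (36, 28), (16, 31), (14, 37), (9, 54), (25, 70), (52, 83), (115, 89), (157, 96), (172, 98), (180, 98), (171, 103), (174, 104), (178, 103)]
497 [(20, 26), (11, 23), (16, 31), (28, 37), (14, 54), (48, 75), (85, 90), (134, 95), (163, 97), (172, 98), (175, 99), (179, 101), (178, 103), (172, 104)]
row 140 [(12, 139, 141), (12, 140, 138), (12, 14
[... 279 characters left out ...]
(12, 140, 131), (12, 140, 131), (12, 142, 131), (12, 140, 131), (12, 139, 123), (11, 114, 78), (11, 40, 51), (10, 27, 57), (15, 23, 67), (20, 23, 66)]
col 205 [21, 18, 21, 15, 20, 17, 34, 118, 140, 141, 143, 141, 139, 140]
col 210 [13, 13, 13, 18, 18, 15, 12, 61, 131, 139, 142, 142, 142, 140]
col 215 [17, 16, 20, 15, 16, 13, 17, 84, 135, 143, 140, 142, 143, 139]
scene rim z ctr [212.46097421 136.74584279] dx5 [210.65370543 137.94929732] bot [213.90663067 147.7541847 ]
top rim z ctr [494.02358958 266.87731892] dx5 [493.65061437 263.56762578] bot [488.63570437 266.87288099]
(206, 172, 23, 18) ((217.0477294921875, 180.27816772460938), (17.879077911376953, 23.374710083007812), 86.13484191894531)
```

```bash
python3 - <<'E'
from lev import *
go([.591,-.2815,.085],.096)
E
```

```text
shift [-1.170e-02 -2.000e-04  2.197e-01] turn [-0.0009 -0.0013  0.002 ]
5.9667 [ 0.5944 -0.2813  0.1509] [ 0.462  0.676 -0.129  1.591  0.101  0.881 -1.175] [-0.19  0.16 -1.4 ] 0.06823722795311665 19.999427553266287 [0.9951 0.0989 0.002 ] [ 0.0019  0.0016 -1.    ]
```

Emit:
{"op": "play_rows", "data": {"commands": [[-0.011,0,0.08,0,0,0.002,-0.2],[-0.011,0,0.15,0,0,0.002,-0.2],[-0.011,0,0.2,0,0,0.002,-0.2],[-0.011,0,0.22,0,0,0.002,-0.2],[-0.011,0,0.22,0,0,0.002,-0.2],[-0.011,0,0.22,0,0,0.002,-0.2]]}}

```text
clock: 6.47
tool_pos: [0.5911, -0.2831, 0.085]
ee_rot: [0.999, 0.047, 0.001, -0.0]
force: [0.8, 0.1, -1.7]
opening: 0.0687
finger_force: 20.0
```

```bash
python3 - <<'E'
from lev import *
go([.591,-.2815,.085],.096)
s=arm.snapshot("scene");t=arm.snapshot("top")
A=s["pixels"][125:215,170:270];B=t["pixels"][225:315,430:530]
cv2.imwrite("pics/c5.png",np.hstack([cv2.resize(i,(400,360),interpolation=cv2.INTER_CUBIC) for i in(A,B)]))
p=arm.get_obs()["tool_pos"]
for k in(s,t): print(proj(k,p-[0,0,.003]).round(1),proj(k,p-[0,0,.027]).round(1))
E
```

```text
shift [ 0.0003 -0.0054 -0.0001] turn [-0.0005 -0.0013 -0.0012]
6.4667 [ 0.5911 -0.2831  0.085 ] [ 0.459  0.761 -0.118  1.62   0.115  0.766 -1.186] [ 0.8   0.14 -1.67] 0.06865540698673527 19.99937783461064 [0.9956 0.0941 0.0019] [ 0.0018  0.001  -1.    ]
[216.  164.2] [217.3 174.3]
[482.3 268.4] [477.6 268.3]
```

View pics/c5.png

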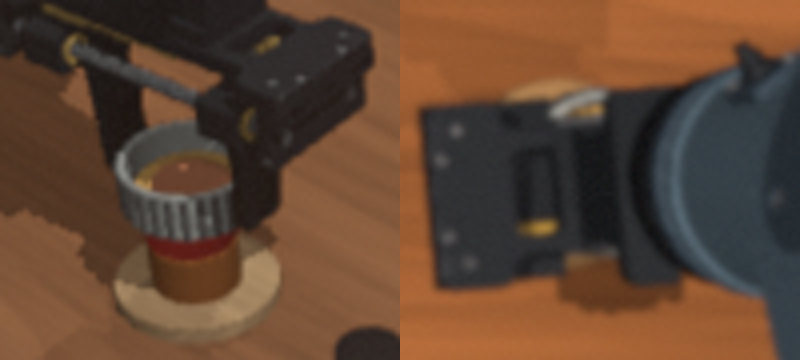

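```bash
python3 - <<'E'
from h import *
s=arm.snapshot("scene");h=cv2.cvtColor(s["pixels"],cv2.COLOR_BGR2HSV).astype(int)
for r in(162,164,166,168,170,172,174,176): print(r,[tuple(h[r,c,1:]) for c in range(196,206)])
print()
for r in(188,191,194): print(r,[tuple(h[r,c]) for c in range(204,213)],"|",[tuple(h[r,c]) for c in range(226,235)])
for c in(205,210,215,220): print(c,[tuple(h[r,c]) for r in range(178,194)])
p=arm.get_obs()["tool_pos"];T=np.array(s["world_from_camera"]);print(p)
# silhouette extremes of cylinders at their centre, perpendicular to view
def sil(c,r,z):
    a=np.linspace(0,2*np.pi,721);q=np.array([proj(s,[c[0]+r*np.cos(t),c[1]+r*np.sin(t),z]) for t in a]);return q[q[:,0].argmin()].round(2),q[q[:,0].argmax()].round(2),q[:,1].max().round(2)
for z in(p[2]-.003,p[2]-.015,p[2]-.027): print("ring",z.round(4),sil(p[:2],.034,z))
for z in(.05,.02): print("jar",z,sil(p[:2],.023,z))
print("collar",sil(p[:2],.042,.01))
E
```

```text
162 [(np.int64(66), np.int64(35)), (np.int64(56), np.int64(32)), (np.int64(36), np.int64(49)), (np.int64(17), np.int64(77)), (np.int64(17), np.int64(89)), (np.int64(18), np.int64(83)), (np.int64(23), np.int64(68)), (np.int64(24), np.int64(63)), (np.int64(23), np.int64(66)), (np.int64(19), np.int64(67))]
164 [(np.int64(101), np.int64(38)), (np.int64(42), np.int64(36)), (np.int64(13), np.int64(78)), (np.int64(10), np.int64(128)), (np.int64(10), np.int64(132)), (np.int64(18), np.int64(70)), (np.int64(33), np.int64(61)), (np.int64(25), np.int64(62)), (np.int64(24), np.int64(65)), (np.int64(19), np.int64(68))]
166 [(np.int64(146), np.int64(70)), (np.int64(77), np.int64(56)), (np.int64(8), np.int64(90)), (np.int64(9), np.int64(141)), (np.int64(9), np.int64(136)), (np.int64(17), np.int64(88)), (np.int64(29), np.int64(61)), (np.int64(25), np.int64(61)), (np.int64(31), np.int64(65)), (np.int64(81), np.int64(82))]
168 [(np.int64(147), np.int64(87)), (np.int64(128), np.int64(80)), (np.int64(47), np.int64(71)), (np.int64(13), np.int64(100)), (np.int64(12), np.int64(130)), (np.int64(10), np.int64
[... 6538 characters left out ...]
int64(11), np.int64(179), np.int64(107)), (np.int64(13), np.int64(178), np.int64(103)), (np.int64(13), np.int64(180), np.int64(99)), (np.int64(12), np.int64(178), np.int64(99))]
[ 0.5914982  -0.2836744   0.08588254]
ring 0.0829 (array([198.24, 165.5 ]), array([233.62, 163.3 ]), np.float64(174.52))
ring 0.0709 (array([199.05, 170.6 ]), array([234.15, 168.47]), np.float64(179.65))
ring 0.0589 (array([199.85, 175.62]), array([234.67, 173.47]), np.float64(184.7))
jar 0.05 (array([206.07, 178.79]), array([229.48, 177.32]), np.float64(184.95))
jar 0.02 (array([207.88, 190.8 ]), array([230.85, 189.36]), np.float64(197.05))
collar (array([198.98, 195.61]), array([240.66, 192.98]), np.float64(207.0))
```

```bash
python3 - <<'E'
from h import *
t=arm.snapshot("top");h=cv2.cvtColor(t["pixels"],cv2.COLOR_BGR2HSV).astype(int)
for c in range(470,484,2): print(c,[h[r,c,1:].tolist() for r in range(242,254)])
for c in range(474,486,2): print(c,[h[r,c,1:].tolist() for r in range(284,296)])
p=arm.get_obs()["tool_pos"];print(p)
a=np.linspace(0,2*np.pi,721);q=np.array([proj(t,[p[0]+.034*np.cos(k),p[1]+.034*np.sin(k),p[2]-.003]) for k in a]);print(q.min(0),q.max(0))
for c in range(470,486,2): m=abs(q[:,0]-c)<.3;print(c,q[m][:,1].min().round(2),q[m][:,1].max().round(2))
E
```

```text
470 [[173, 146], [168, 150], [155, 156], [141, 168], [138, 174], [134, 168], [119, 144], [81, 114], [29, 114], [20, 142], [18, 157], [18, 142]]
472 [[172, 145], [171, 148], [159, 151], [146, 161], [139, 169], [126, 154], [89, 121], [26, 118], [18, 141], [25, 150], [46, 138], [63, 117]]
474 [[175, 147], [170, 147], [165, 147], [150, 153], [135, 157], [111, 142], [51, 124], [20, 137], [23, 146], [44, 138], [91, 126], [105, 107]]
476 [[172, 154], [169, 149], [168, 146], [148, 148], [123, 147], [77, 133], [30, 135], [18, 140], [31, 132], [82, 128], [132, 135], [114, 127]]
478 [[174, 154], [174, 151], [169, 148], [165, 147], [126, 140], [55, 131], [21, 143], [22, 139], [49, 125], [117, 142], [135, 160], [103, 136]]
480 [[173, 158], [173, 159], [172, 156], [163, 149], [125, 133], [53, 125], [19, 132], [21, 121], [50, 102], [116, 110], [126, 123], [81, 104]]
482 [[174, 157], [175, 160], [170, 162], [169, 155], [148, 138], [98, 107], [42, 79], [9, 58], [18, 43], [25, 41], [47, 43], [7, 39]]
474 [[11, 47], [16, 48], [10, 51], [37, 62], [90, 91], [122, 115], [140, 118], [149, 113], [165, 105],
[... 244 characters left out ...]
 103], [164, 101], [178, 102], [169, 104], [172, 105], [174, 104]]
480 [[35, 29], [7, 37], [6, 46], [26, 60], [77, 80], [120, 91], [151, 96], [171, 97], [173, 100], [178, 103], [176, 103], [182, 101]]
482 [[20, 26], [15, 33], [5, 50], [22, 70], [46, 83], [101, 88], [155, 94], [168, 97], [173, 99], [174, 104], [173, 103], [172, 104]]
484 [[43, 30], [17, 30], [7, 37], [5, 50], [38, 60], [85, 63], [139, 68], [149, 72], [159, 80], [168, 91], [175, 96], [171, 103]]
[ 0.59134535 -0.28366257  0.08577281]
[461.55304309 247.73237515] [503.01183815 289.37840192]
470 251.39 285.3
472 250.17 286.59
474 249.25 287.59
476 248.54 288.37
478 248.05 288.89
480 247.8 289.23
482 247.73 289.37
484 247.83 289.35
```

Emit:
{"op": "play_rows", "data": {"commands": [[-0.005,0.006,0,0,0,0,-0.2],[-0.005,0.006,0.01,0,0,0,-0.2],[-0.005,0.006,0.02,0,0,0,-0.2],[-0.005,0.006,0.027,0,0,0,-0.2],[-0.005,0.006,0.032,0,0,0,-0.2],[-0.005,0.006,0.037,0,0,0,-0.2],[-0.005,0.006,0.037,0,0,0,-0.2]]}}

```text
clock: 7.25
tool_pos: [0.5894, -0.2855, 0.0733]
ee_rot: [0.999, 0.047, 0.001, -0.0]
force: [0.6, -1.0, -2.6]
opening: 0.0681
finger_force: 20.0
```

Emit:
{"op": "play_rows", "data": {"commands": [[0,0,0.005,0,0,0,-0.2],[0,0,0.01,0,0,0,-0.2],[0,0,0.015,0,0,0,-0.2],[0,0,0.02,0,0,0,-0.2],[0,0,0.02,0,0,0,-0.2]]}}

```text
clock: 7.67
tool_pos: [0.5895, -0.2855, 0.0674]
ee_rot: [0.999, 0.047, 0.001, -0.0]
force: [2.6, -1.6, -1.6]
opening: 0.0684
finger_force: 20.0
```

Emit:
{"op": "play_rows", "data": {"commands": [[0.003,0.001,0.0,0,0,0,-0.2],[0.003,0.001,0.005,0,0,0,-0.2],[0.003,0.001,0.01,0,0,0,-0.2],[0.003,0.001,0.015,0,0,0,-0.2],[0.003,0.001,0.02,0,0,0,-0.2],[0.003,0.001,0.02,0,0,0,-0.2]]}}

```text
clock: 8.17
tool_pos: [0.5901, -0.2853, 0.0611]
ee_rot: [0.999, 0.047, 0.001, -0.001]
force: [1.0, -1.1, -1.5]
opening: 0.0683
finger_force: 20.0
```

```bash
python3 - <<'E'
from lev import *
go([.59,-.2855,.06],.096)
s=arm.snapshot("scene")
A=s["pixels"][125:225,160:280]
cv2.imwrite("pics/c6.png",cv2.resize(A,None,fx=5,fy=5,interpolation=cv2.INTER_CUBIC))
E
```

```text
shift [-0.0003  0.0005  0.0036] turn [-0.0007 -0.0008 -0.0014]
8.1667 [ 0.5901 -0.2853  0.0611] [ 0.46   0.796 -0.114  1.622  0.12   0.729 -1.187] [ 1.03 -1.15 -1.45] 0.0682776432589715 19.999220645986497 [0.9956 0.0937 0.0012] [ 0.0011  0.0011 -1.    ]
```

View pics/c6.png

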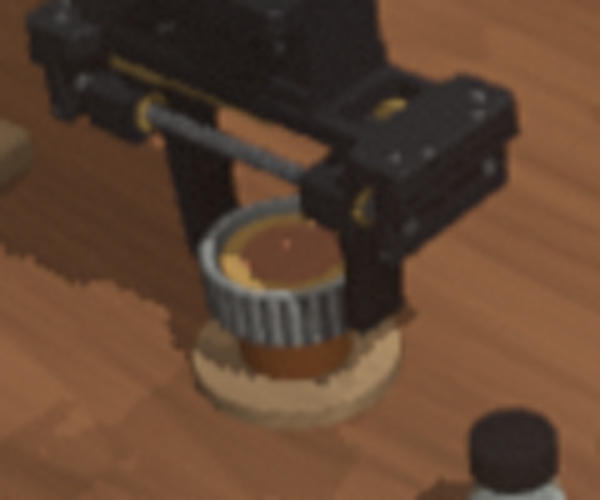

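The ring has passed round the lid, and the base is rising inside the ring at crop (290,255). I keep lowering.

Emit:
{"op": "play_rows", "data": {"commands": [[0,0,0.008,0,0,0,-0.2],[0,0,0.016,0,0,0,-0.2],[0,0,0.024,0,0,0,-0.2],[0,0,0.032,0,0,0,-0.2],[0,0,0.04,0,0,0,-0.2],[0,0,0.047,0,0,0,-0.2],[0,0,0.047,0,0,0,-0.2]]}}

```text
clock: 8.8
tool_pos: [0.5901, -0.2854, 0.0468]
ee_rot: [0.999, 0.047, 0.001, -0.001]
force: [0.7, -0.4, -0.9]
opening: 0.0684
finger_force: 20.0
```

Now I feel for the collar in 1–1.5 mm steps.

Emit:
{"op": "play_rows", "data": {"commands": [[0,0,0.003,0,0,0,-0.2],[0,0,0.005,0,0,0,-0.2],[0,0,0.007,0,0,0,-0.2],[0,0,0.007,0,0,0,-0.2]]}}

```text
clock: 9.13
tool_pos: [0.5902, -0.2854, 0.0452]
ee_rot: [0.999, 0.047, 0.001, -0.0]
force: [-0.5, -1.0, -0.7]
opening: 0.0683
finger_force: 20.0
```

Emit:
{"op": "play_rows", "data": {"commands": [[0,0,0.003,0,0,0,-0.2],[0,0,0.005,0,0,0,-0.2],[0,0,0.005,0,0,0,-0.2]]}}

```text
clock: 9.38
tool_pos: [0.5901, -0.2854, 0.0436]
ee_rot: [0.999, 0.047, 0.001, -0.001]
force: [0.1, -0.4, -2.1]
opening: 0.0684
finger_force: 20.0
```

Emit:
{"op": "play_rows", "data": {"commands": [[0,0,0.003,0,0,0,-0.2],[0,0,0.005,0,0,0,-0.2],[0,0,0.005,0,0,0,-0.2]]}}

```text
clock: 9.63
tool_pos: [0.5901, -0.2854, 0.0421]
ee_rot: [0.999, 0.047, 0.001, -0.0]
force: [-0.4, -0.3, -0.5]
opening: 0.0689
finger_force: 20.0
```

Emit:
{"op": "play_rows", "data": {"commands": [[0,0,0.003,0,0,0,-0.2],[0,0,0.005,0,0,0,-0.2],[0,0,0.005,0,0,0,-0.2]]}}

```text
clock: 9.88
tool_pos: [0.5901, -0.2854, 0.0406]
ee_rot: [0.999, 0.047, 0.001, -0.001]
force: [-0.3, -0.0, -0.6]
opening: 0.0683
finger_force: 20.0
```

Emit:
{"op": "play_rows", "data": {"commands": [[0,0,0.002,0,0,0,-0.2],[0,0,0.004,0,0,0,-0.2],[0,0,0.004,0,0,0,-0.2]]}}

```text
clock: 10.13
tool_pos: [0.5902, -0.2854, 0.0394]
ee_rot: [0.999, 0.047, 0.001, -0.0]
force: [0.8, 0.3, -1.2]
opening: 0.0685
finger_force: 20.0
```

Emit:
{"op": "play_rows", "data": {"commands": [[0,0,0.002,0,0,0,-0.2],[0,0,0.004,0,0,0,-0.2],[0,0,0.004,0,0,0,-0.2]]}}

```text
clock: 10.38
tool_pos: [0.5901, -0.2854, 0.0382]
ee_rot: [0.999, 0.047, 0.001, -0.001]
force: [1.0, -0.5, -0.7]
opening: 0.0685
finger_force: 20.0
```

Emit:
{"op": "play_rows", "data": {"commands": [[0,0,0.002,0,0,0,-0.2],[0,0,0.004,0,0,0,-0.2],[0,0,0.004,0,0,0,-0.2]]}}

```text
clock: 10.63
tool_pos: [0.5901, -0.2854, 0.037]
ee_rot: [0.999, 0.047, 0.001, -0.0]
force: [0.8, -0.4, -0.5]
opening: 0.0681
finger_force: 20.0
```

Emit:
{"op": "play_rows", "data": {"commands": [[0,0,0.002,0,0,0,-0.2],[0,0,0.004,0,0,0,-0.2],[0,0,0.004,0,0,0,-0.2]]}}

```text
clock: 10.88
tool_pos: [0.5902, -0.2854, 0.0358]
ee_rot: [0.999, 0.047, 0.001, -0.0]
force: [-1.4, -0.1, -1.3]
opening: 0.0682
finger_force: 20.0
```

Emit:
{"op": "play_rows", "data": {"commands": [[0,0,0.002,0,0,0,-0.2],[0,0,0.004,0,0,0,-0.2],[0,0,0.004,0,0,0,-0.2]]}}

```text
clock: 11.13
tool_pos: [0.5901, -0.2854, 0.0346]
ee_rot: [0.999, 0.047, 0.001, -0.001]
force: [0.5, -0.3, -0.2]
opening: 0.0679
finger_force: 20.0
```

Emit:
{"op": "play_rows", "data": {"commands": [[0,0,0.002,0,0,0,-0.2],[0,0,0.004,0,0,0,-0.2],[0,0,0.004,0,0,0,-0.2]]}}

```text
clock: 11.38
tool_pos: [0.5903, -0.2855, 0.0342]
ee_rot: [0.999, 0.047, 0.001, -0.0]
force: [-2.3, 0.4, 5.0]
opening: 0.0688
finger_force: 20.0
```

The upward force jumped to 5 N and the descent stalled, so the ring is resting on the collar. I release and rise.

Emit:
{"op": "play_rows", "data": {"commands": [[0,0,0,0,0,0,1],[0,0,0,0,0,0,1],[0,0,0,0,0,0,1],[0,0,0,0,0,0,1],[0,0,0,0,0,0,1],[0,0,-0.04,0,0,0,1],[0,0,-0.12,0,0,0,1],[0,0,-0.22,0,0,0,1],[0,0,-0.32,0,0,0,1],[0,0,-0.32,0,0,0,1]]}}

```text
clock: 12.22
tool_pos: [0.5938, -0.2872, 0.1368]
ee_rot: [0.999, 0.047, 0.005, 0.002]
force: [1.1, -1.0, 0.3]
opening: 0.0883
finger_force: 0.0
```

```bash
python3 - <<'E'
from lev import *
go([.59,-.2855,.072],.096)
s=arm.snapshot("scene");im=s["pixels"];cv2.imwrite("pics/raw7.png",im)
A=im[125:225,160:280]
cv2.imwrite("pics/c7.png",cv2.resize(A,None,fx=5,fy=5,interpolation=cv2.INTER_CUBIC))
p=[.5902,-.2854]
def sil(c,r,z):
    a=np.linspace(0,2*np.pi,361);q=np.array([proj(s,[c[0]+r*np.cos(t),c[1]+r*np.sin(t),z]) for t in a]);return q.min(0).round(1),q.max(0).round(1)
print("base top",sil(p,.028,.056),"bot",sil(p,.028,.05),"ringrim",sil(p,.034,.031))
E
```

```text
shift [-0.0145 -0.0076  0.2158] turn [ 0.0028 -0.0072 -0.0017]
12.2167 [ 0.5938 -0.2872  0.1368] [ 0.468  0.692 -0.125  1.6    0.106  0.844 -1.175] [ 1.12 -0.96  0.26] 0.08831353769721895 0.0 [0.9956 0.0933 0.0108] [ 0.0111 -0.0032 -0.9999]
base top (array([203. , 166.6]), array([231.6, 183.4])) bot (array([203.4, 169.1]), array([231.9, 185.8])) ringrim (array([201.6, 175. ]), array([235.7, 195.5]))
```

View pics/c7.png

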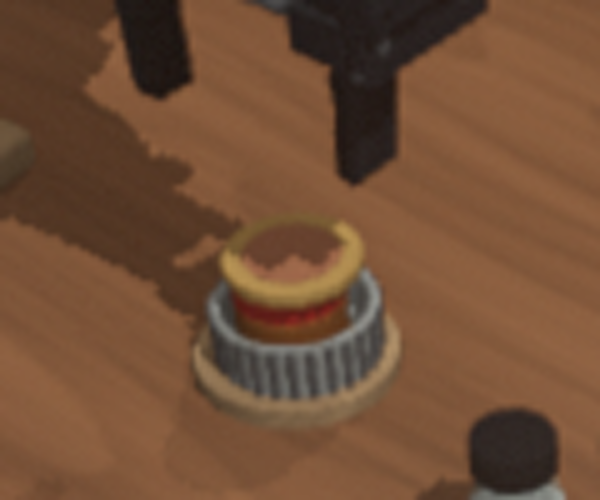

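Clean result: the base sits on the lid at crop (291,265), centred over the jar, and the ring lies flat on the collar at (295,330). I let the arm settle, then go down for the base.

Emit:
{"op": "play_rows", "data": {"commands": [[0,0,0.08,0,0,0,1],[0,0,0.12,0,0,0,1],[0,0,0.12,0,0,0,1],[0,0,0.12,0,0,0,1],[0,0,0.12,0,0,0,1]]}}

```text
clock: 12.68
tool_pos: [0.5901, -0.2854, 0.0935]
ee_rot: [0.999, 0.047, 0.0, -0.001]
force: [0.8, 0.5, 1.0]
opening: 0.088
finger_force: 0.0
```

```bash
python3 - <<'E'
from lev import *
go([.5902,-.2855,.073],.096)
E
```

```text
shift [0.0002 0.0003 0.0684] turn [-0.0008 -0.0007 -0.0015]
12.6833 [ 0.5901 -0.2854  0.0935] [ 0.464  0.75  -0.12   1.617  0.114  0.782 -1.182] [0.75 0.46 1.  ] 0.08796963805599105 0.0 [0.9956 0.0936 0.001 ] [ 9.0e-04  1.2e-03 -1.0e+00]
```

Emit:
{"op": "play_rows", "data": {"commands": [[0,0,0.03,0,0,0,1],[0,0,0.06,0,0,0,1],[0,0,0.068,0,0,0,1],[0,0,0.068,0,0,0,1],[0,0,0.068,0,0,0,1],[0,0,0.068,0,0,0,-0.2],[0,0,0.068,0,0,0,-0.2],[0,0,0.068,0,0,0,-0.2],[0,0,0.068,0,0,0,-0.2],[0,0,0.068,0,0,0,-0.2],[0,0,0.068,0,0,0,-0.2],[0,0,0.068,0,0,0,-0.2]], "force": 15}}

```text
clock: 13.68
tool_pos: [0.5903, -0.2855, 0.0733]
ee_rot: [0.999, 0.047, 0.001, -0.0]
force: [-0.3, -0.5, 1.2]
opening: 0.0554
finger_force: 15.0
```

Emit:
{"op": "play_rows", "data": {"commands": [[0,0,-0.02,0,0,0,-0.2],[0,0,-0.06,0,0,0,-0.2],[0,0,-0.12,0,0,0,-0.2],[0,0,-0.2,0,0,0,-0.2],[0,0,-0.3,0,0,0,-0.2],[0,0,-0.38,0,0,0,-0.2],[0,-0.05,-0.4,0,0,0,-0.2],[0,-0.13,-0.4,0,0,0,-0.2],[0,-0.22,-0.4,0,0,0,-0.2],[0,-0.32,-0.4,0,0,0,-0.2],[0,-0.42,-0.4,0,0,0,-0.2],[0,-0.52,-0.4,0,0,0,-0.2],[0,-0.62,-0.4,0,0,0,-0.2],[0,-0.72,-0.4,0,0,0,-0.2],[0,-0.82,-0.4,0,0,0,-0.2],[0,-0.9,-0.4,0,0,0,-0.2],[0,-0.95,-0.4,0,0,0,-0.2],[0,-0.95,-0.4,0,0,0,-0.2],[0,-0.95,-0.4,0,0,0,-0.2]]}}

```text
clock: 15.27
tool_pos: [0.5627, -0.0006, 0.1934]
ee_rot: [0.999, 0.048, 0.0, -0.001]
force: [0.1, -0.3, 0.2]
opening: 0.0551
finger_force: 15.0
```

```bash
python3 - <<'E'
from lev import *
go([.537,.267,.18],.096)
E
```

```text
shift [ 3.000e-04 -8.962e-01  4.550e-02] turn [-0.0006 -0.0007  0.0002]
15.2667 [ 0.5627 -0.0006  0.1934] [ 0.064  0.48  -0.186  1.823  0.113  0.848 -1.65 ] [ 0.06 -0.35  0.18] 0.05507187856686179 14.999550729990005 [0.9954 0.0961 0.001 ] [ 9.e-04  1.e-03 -1.e+00]
```

Emit:
{"op": "play_rows", "data": {"commands": [[0,-0.05,0,0,0,0,-0.2],[0,-0.13,0,0,0,0,-0.2],[0,-0.22,0,0,0,0,-0.2],[0,-0.32,0,0,0,0,-0.2],[0,-0.42,0,0,0,0,-0.2],[0,-0.52,0,0,0,0,-0.2],[0,-0.62,0,0,0,0,-0.2],[0,-0.72,0,0,0,0,-0.2],[0,-0.8,0.02,0,0,0,-0.2],[0,-0.86,0.08,0,0,0,-0.2],[0,-0.89,0.16,0,0,0,-0.2],[0,-0.895,0.26,0,0,0,-0.2],[0,-0.895,0.34,0,0,0,-0.2],[0,-0.895,0.4,0,0,0,-0.2],[0,-0.895,0.4,0,0,0,-0.2],[0,-0.895,0.4,0,0,0,-0.2]]}}

```text
clock: 16.6
tool_pos: [0.5384, 0.264, 0.073]
ee_rot: [0.999, 0.046, -0.0, 0.0]
force: [0.3, 0.7, -0.7]
opening: 0.0551
finger_force: 15.0
```

```bash
python3 - <<'E'
from lev import *
go([.537,.267,.035],.096)
s=arm.snapshot("scene");im=s["pixels"]
cv2.imwrite("pics/c8.png",cv2.resize(im[225:365,410:560],None,fx=4,fy=4,interpolation=cv2.INTER_CUBIC))
E
```

```text
shift [-0.0037 -0.0106  0.1268] turn [ 0.0005  0.0001 -0.0026]
16.6 [0.5384 0.264  0.073 ] [-0.395  0.712 -0.188  1.774  0.198  0.674 -2.171] [ 0.28  0.72 -0.66] 0.055072154732484106 14.999537318944931 [ 9.958e-01  9.190e-02 -2.000e-04] [-1.e-04 -7.e-04 -1.e+00]
```

View pics/c8.png

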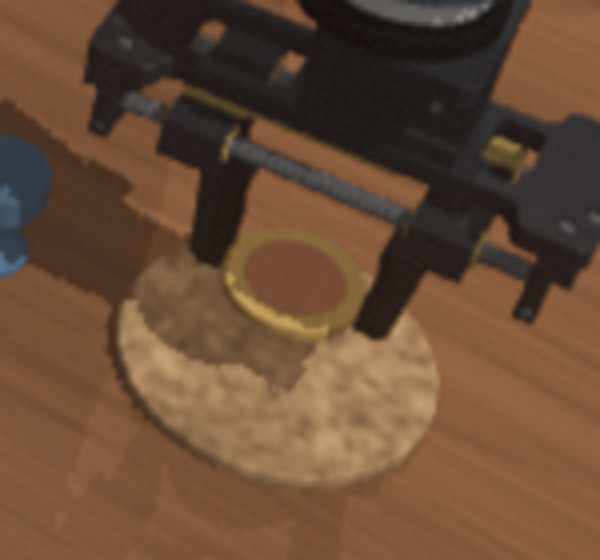

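The base is held flat at crop (297,285), over the trivet. I lower it and feel for contact.

Emit:
{"op": "play_rows", "data": {"commands": [[0,0,0.04,0,0,0,-0.2],[0,0,0.08,0,0,0,-0.2],[0,0,0.11,0,0,0,-0.2],[0,0,0.122,0,0,0,-0.2],[0,0,0.128,0,0,0,-0.2],[0,0,0.128,0,0,0,-0.2],[0,0,0.128,0,0,0,-0.2]]}}

```text
clock: 17.23
tool_pos: [0.5385, 0.2658, 0.0354]
ee_rot: [0.999, 0.047, 0.001, -0.001]
force: [0.6, -0.3, -0.9]
opening: 0.0548
finger_force: 15.0
```

Emit:
{"op": "play_rows", "data": {"commands": [[0,0,0.002,0,0,0,-0.2],[0,0,0.003,0,0,0,-0.2],[0,0,0.003,0,0,0,-0.2]]}}

```text
clock: 17.48
tool_pos: [0.5386, 0.2657, 0.0346]
ee_rot: [0.999, 0.047, 0.001, -0.001]
force: [-0.0, -0.8, -0.6]
opening: 0.0547
finger_force: 15.0
```

Emit:
{"op": "play_rows", "data": {"commands": [[0,0,0.002,0,0,0,-0.2],[0,0,0.003,0,0,0,-0.2],[0,0,0.003,0,0,0,-0.2]]}}

```text
clock: 17.73
tool_pos: [0.5384, 0.2656, 0.0334]
ee_rot: [0.999, 0.047, 0.001, -0.0]
force: [0.1, 0.3, -1.2]
opening: 0.0551
finger_force: 15.0
```

Emit:
{"op": "play_rows", "data": {"commands": [[0,0,0.002,0,0,0,-0.2],[0,0,0.003,0,0,0,-0.2],[0,0,0.003,0,0,0,-0.2]]}}

```text
clock: 17.98
tool_pos: [0.5383, 0.2656, 0.0324]
ee_rot: [0.999, 0.047, 0.001, -0.0]
force: [-0.0, 0.8, -0.9]
opening: 0.0551
finger_force: 15.0
```

Emit:
{"op": "play_rows", "data": {"commands": [[0,0,0.002,0,0,0,-0.2],[0,0,0.003,0,0,0,-0.2],[0,0,0.003,0,0,0,-0.2]]}}

```text
clock: 18.23
tool_pos: [0.5383, 0.2656, 0.0315]
ee_rot: [0.999, 0.047, 0.001, -0.0]
force: [-0.3, -0.2, -1.5]
opening: 0.0552
finger_force: 15.0
```

Emit:
{"op": "play_rows", "data": {"commands": [[0,0,0.001,0,0,0,-0.2],[0,0,0.002,0,0,0,-0.2],[0,0,0.002,0,0,0,-0.2]]}}

```text
clock: 18.48
tool_pos: [0.5384, 0.2657, 0.0313]
ee_rot: [0.999, 0.047, 0.001, -0.0]
force: [-0.2, 0.3, 2.5]
opening: 0.0551
finger_force: 15.0
```

Contact at 2.5 N, at the expected height. I release and rise.

Emit:
{"op": "play_rows", "data": {"commands": [[0,0,0,0,0,0,1],[0,0,0,0,0,0,1],[0,0,0,0,0,0,1],[0,0,0,0,0,0,1],[0,0,0,0,0,0,1],[0,0,-0.04,0,0,0,1],[0,0,-0.12,0,0,0,1],[0,0,-0.22,0,0,0,1],[0,0,-0.32,0,0,0,1],[0,0,-0.42,0,0,0,1],[0,0,-0.5,0,0,0,1],[0,0,-0.5,0,0,0,1],[0,0,-0.5,0,0,0,1],[0,0,-0.5,0,0,0,1]]}}

```text
clock: 19.65
tool_pos: [0.5379, 0.2652, 0.181]
ee_rot: [0.999, 0.047, 0.001, -0.0]
force: [0.6, -0.7, -0.6]
opening: 0.0882
finger_force: 0.0
```

```bash
python3 - <<'E'
from lev import *
cv2.imwrite("pics/end.png",arm.snapshot("scene")["pixels"])
E
```

```text
(no output)
```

View pics/end.png

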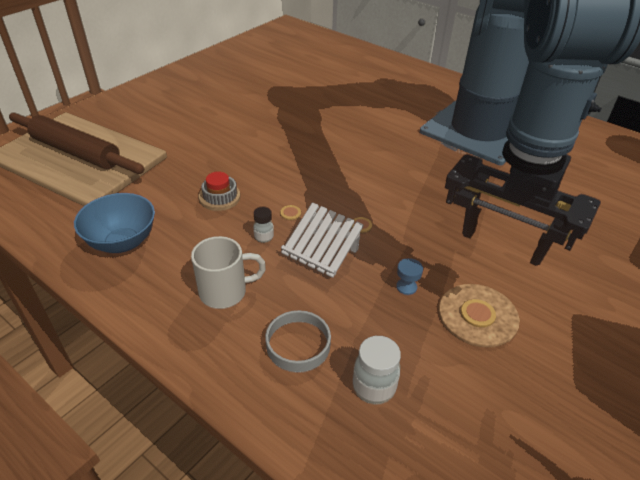

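The base lies flat on the trivet at (478,313) and the ring is on the collar at (219,190). Nothing else has moved.

```bash
python3 -c "
from rig import arm;print(arm.finish_job())"
```

```text
the job is handed in; nothing more can be done
None
```

The job is handed in at about 20 s of the 58 s: the ring rests flat on the jar's collar, the base lies flat on the cork trivet, and nothing else moved in the last picture, though the hand-in gave no verdict.

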